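# Put the winch parts into their foam nests

## Robot

A 6-joint arm with a two-finger parallel gripper is mounted at the origin on the work surface. World frame = base frame: x ahead of the robot, y to its left, z up, the work surface at z = 0. Lengths are in m, angles in rad, forces in N, time in s.
With the tool pointing down it reaches from about 0.25 to 0.775 m from the base axis. Payload 4 kg.
Tool frame: the origin (TCP) lies on the centre line of the jaws, within the pads' length; the fingertips stand 14 mm ahead of it and the grasp point (between the pads) lies 5 mm behind it; z points along the fingers, y is the line along which they close (so a half turn about z gives the same grasp; the last joint's range is limited). The gripper opens to 94 mm and grips with 3 to 60 N. Pads are 16 mm wide; open, the fingers measure 119 mm over their backs; the gripper's body (75 mm by 177 mm) begins 78 mm behind the grasp point.
Start: joints at [-1.302, 0.087, 1.371, -0, 1.684, -0.103], TCP at [0.2, -0.512, 0.187] pointing down, gripper open.
Joint ranges: [-3.1, 3.1], [-0.76, 2.03], [0.27, 2.55], [-1.08, 4.22], [0.17, 2.65], [-2.57, 2.57]. Speed limits (rad/s): [2.79, 2.79, 3.14, 3.14, 3.14, 3.14].

## Interface

Orientations are given as [roll, pitch, yaw] about the fixed x, y, z axes, in that order (R = Rz(yaw) Ry(pitch) Rx(roll)).
In Python, from cell import arm, viewer, workorder gives the robot as it stands.
- The arm moves only by the tool move_arm, never from a script. Its argument "steps" is text: rows parted by semicolons, each of 7 numbers parted by spaces: the shift along the tool's x, y, z in m, then the turn, a rotation vector about the tool's x, y, z in rad, then the opening, from -1 (shut) to 1 (fully open). A call has 1 to 5 rows; each row shifts and turns the commanded pose from where the row before left it, along the tool's axes as they then stand; what a row does not reach is not made up. A row lasts 1/10 s, in which the tool goes at most 50 mm and 8.59 degrees, less where a joint would pass 70% of its speed; a pose out of reach is approached as far as the arm can. A call is refused whole if a number of a shift passes 0.05 or a number of a turn 0.15, either way. A call with a gripper value outside its range is refused whole. The fingers move at their own pace and stop on an object; "newtons" is the grip in N (left out, the last holds). Time passes only in rows, so rows that do not move let the fingers close. It gives the time, the measured TCP pose, the force, the opening and the grip force at its end, in the units of the state.
- arm.get_obs(): the state, without advancing time (a new reading comes with each control period).
- viewer.camera(name): name is "scene" or "top" or "wrist"; returns a dict with "img" (420x560x3 uint8, blue, green, red), "fx", "fy", "cx", "cy" (pixels), "world_from_camera" (4x4, takes a point from camera to world coordinates); the wrist camera has in their place "tool_from_camera" (4x4, takes a point from camera to tool coordinates, whose origin is the TCP and whose axes are the flange's). Camera axes: x right, y down, z forward; pixel columns grow to the right and rows downward; lengths in m; the calibration is good to about 2 mm. A picture is of the moment at which its call begins: read the wrist's pose just before it. There is no depth.
- workorder.hand_in(): hands the job in; it is judged then, once.
The state is a dict: "t": time; "q": joint angles; "dq": joint speeds; "effort": joint torques, N m; "tcp_pos": TCP position; "tcp_rot": TCP orientation; "contact_force": force on the tool from outside, world axes, zero at the start; "torque": the same for the moment, N m; "opening": finger opening in m; "grip_force": force on a finger pad.
Only numpy, scipy, OpenCV 4.12 (cv2) and the standard library are available. Lean on these libraries where they do the work, as an engineer would, in place of code of your own. Each camera call takes 0.05 s, during which the arm holds its last target. There are 200 camera calls.

## Task

Put each of the four stripped-down winch parts into the foam nest cut for it: the large pulley in the large round pocket, the small pulley in the small round pocket, the transformer in the oblong pocket and the flange bearing in the square pocket. Each must end upright and flat on the floor of its pocket, let go of; lower the parts in rather than dropping them, and leave the screwdriver and the tape roll where they lie.

Things in the scene. Friction and masses are not known exactly. Their poses are not given: they have to be found in the camera images.
- large_pulley: the larger of two aluminium belt pulleys, loose and standing upright: toothed disc 66 mm in diameter, 14 mm high, with a round hub of 30 mm diameter above it (hub from 14 to 44 mm height). 0.14 to 0.22 kg. Origin: centre of the underside; z up along the axis.
- small_pulley: the smaller aluminium belt pulley, loose and standing upright: toothed disc 44 mm in diameter, 14 mm high, with a round hub of 24 mm diameter above it (hub from 14 to 44 mm height). 0.06 to 0.11 kg. Origin: centre of the underside; z up along the axis.
- transformer: small mains transformer, loose and upright: steel foot plate 74 mm (x) by 44 mm (y), 4 mm thick; on it a dark steel core 70 mm (x) by 26 mm (y) up to 42 mm height, wrapped in the middle by a copper winding 38 mm (x) by 44 mm (y) from 7 to 39 mm height, which can be gripped across y. 0.33 to 0.55 kg. Origin: centre of the underside; z up.
- flange_bearing: flange bearing painted grey, loose and upright: square flange 54 x 54 mm, 12 mm high, with a bolt hole near each corner, and a round boss of 34 mm diameter above it (boss from 12 to 44 mm height). 0.22 to 0.37 kg. Origin: centre of the underside; z up, x and y along the sides of the flange.
- nest_large_round: fixed block of black foam, 110 x 110 mm, 20 mm high, with one round, 82 mm diameter pocket in its middle, 12 mm deep, with a white floor (8 mm above the bench). Origin: centre of the block's underside; z up, x and y along its sides. For the large pulley.
- nest_small_round: fixed block of black foam, 110 x 110 mm, 20 mm high, with one round, 60 mm diameter pocket in its middle, 12 mm deep, with a white floor (8 mm above the bench). Origin: centre of the block's underside; z up, x and y along its sides. For the small pulley.
- nest_oblong: fixed block of black foam, 110 x 110 mm, 20 mm high, with one oblong, 90 mm (x) by 60 mm (y) pocket in its middle, 12 mm deep, with a white floor (8 mm above the bench). Origin: centre of the block's underside; z up, x and y along its sides; the pocket's long side runs along x. For the transformer, long side to long side, either way round.
- nest_square: fixed block of black foam, 110 x 110 mm, 20 mm high, with one square, 70 x 70 mm pocket in its middle, 12 mm deep, with a white floor (8 mm above the bench). Origin: centre of the block's underside; z up, x and y along its sides and the pocket's sides. For the flange bearing, sides parallel, any of the four ways round.
- screwdriver: bystander: screwdriver 170 mm long lying on the bench, roughly along x, at most about 30 mm thick; to be left where it is. Origin: about the middle of its length, at the bench; x towards its tip.
- tape_roll: bystander: roll of black tape lying flat, 70 mm diameter, 24 mm high; to be left where it is. Origin: centre of its underside.

How it is judged:
By the outcome, as a careful person would: the job done as asked, in the order asked, and still so for the second after the job is handed in, with the robot touching nothing.
It also fails if it takes over 96 s, if anything falls off the work surface, if the arm or the gripper's body presses on something with over 40 N, if the wrist force passes 120 N, or if a joint passes its speed limit or range.

## Working session

There is one attempt and no reset: what is moved stays moved. The work goes in short steps, Python scripts to look and compute and a tool call to move; the robot and the scene stay as the last step left them, time stands still between calls to the robot, and variables do not carry over. Pictures are saved under pics/ and viewed, at most 14 in all, crops included, and the job is handed in when it is done.

Besides the shell and the picture viewer there is one more tool, called after "Emit:" as name(argument=value, ...) on one line, values as JSON. move_arm: Moves the arm, as the interface text tells. Its arguments: {"type":"object","properties":{"steps":{"type":"string"},"newtons":{"type":"number"}},"required":["steps"]}

```bash
ls; mkdir -p pics
python3 - <<'E'
from cell import arm,viewer
import cv2,numpy as np
print(arm.get_obs())
for n in("top","scene"):
    c=viewer.camera(n);cv2.imwrite(f"pics/{n}0.png",c["img"]);print(n,c["fx"],c["fy"],c["cx"],c["cy"],np.round(c["world_from_camera"],4).tolist())
c=viewer.camera("wrist");print(c["fx"],c["cx"],c["cy"],np.round(c["tool_from_camera"],4).tolist())
E
```

```text
pics
{'t': 0.0, 'q': array([-1.30211484e+00,  8.79415413e-02,  1.37220776e+00, -9.10745183e-06,
        1.68364297e+00, -1.03094550e-01]), 'dq': array([-9.76244843e-04, -9.32516896e-04,  7.32020235e-04, -1.59292214e-04,
       -5.54690714e-04, -8.57011347e-05]), 'effort': array([-3.75676518e-05, -3.40180314e+01, -3.02428365e+01,  7.17679155e-02,
        3.28087248e-02, -1.69701739e-04]), 'tcp_pos': array([ 0.19963662, -0.5118553 ,  0.1860352 ]), 'tcp_rot': array([-3.13940379e+00, -2.17362738e-04,  3.71774784e-01]), 'contact_force': array([-0.53417422, -0.04123453,  0.38689129]), 'torque': array([-0.016338  , -0.01778627,  0.01790206]), 'grip_force': 0.0, 'opening': 0.09387624439981668}
top 413.40759958233775 413.40759958233775 277.03912777633343 211.82845207787 [[0.0039, -0.999, 0.0438, 0.4688], [-1.0, -0.004, -0.0027, -0.0084], [0.0029, -0.0438, -0.999, 0.9959], [0.0, 0.0, 0.0, 1.0]]
scene 506.9173830363818 506.9173830363818 281.85144268332556 208.2467696438898 [[-0.1656, 0.5852, -0.7938, 1.5724], [0.9861, 0.086, -0.1423, 0.1805], [-0.015, -0.8063, -0.5912, 0.8158], [0.0, 0.0, 0.0, 1.0]]
346.6207332660799 281.03161546192604 209.7215357590528 [[0.0014, -0.9653, -0.2612, 0.0769], [1.0, 0.0013, 0.0003, 0.0006], [0.0, -0.2612, 0.9653, -0.1976], [0.0, 0.0, 0.0, 1.0]]
```

View pics/top0.png

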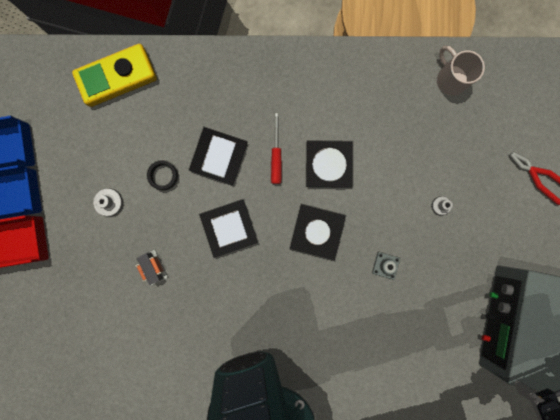

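View pics/scene0.png

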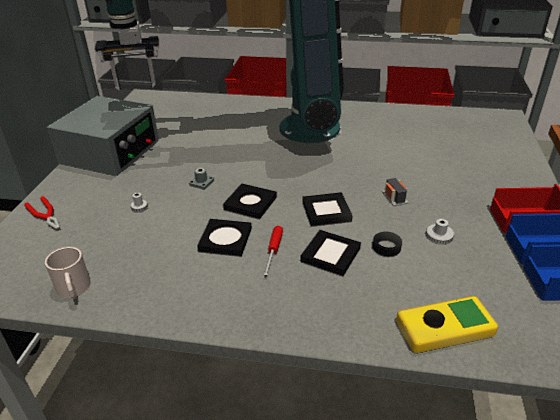

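Top view: large pulley about (108,203), small pulley (443,206), bearing (387,266), transformer (151,268). Nests: oblong (219,157), large round (330,164), square (229,229), small round (318,232). The tape is at (163,176) and the screwdriver at (277,150). The scene view shows the same layout, with all parts upright.

Next I'll zoom in on the parts in both views and measure the nests.

```bash
cat > h.py <<'E'
import numpy as np,cv2
from cell import arm,viewer
from scipy.spatial.transform import Rotation as R
def ray(c,uv,T=None):
    T=c["world_from_camera"] if T is None else T
    d=T[:3,:3]@np.array([(uv[0]-c["cx"])/c["fx"],(uv[1]-c["cy"])/c["fy"],1]);return T[:3,3],d
def onz(c,uv,z,T=None):
    o,d=ray(c,uv,T);return (o+d*(z-o[2])/d[2])
def tri(rays):
    A=sum(np.eye(3)-np.outer(d,d)/(d@d) for o,d in rays);b=sum((np.eye(3)-np.outer(d,d)/(d@d))@o for o,d in rays)
    return np.linalg.solve(A,b)
def wristT(c,o):
    T=np.eye(4);T[:3,:3]=R.from_euler("xyz",o["tcp_rot"]).as_matrix();T[:3,3]=o["tcp_pos"];return T@c["tool_from_camera"]
E
python3 - <<'E'
from h import *
t=viewer.camera("top");s=viewer.camera("scene")
def seg(im,box):
    x0,y0,x1,y1=box;g=im[y0:y1,x0:x1].min(2)
    n,l,st,ce=cv2.connectedComponentsWithStats((g>150).astype(np.uint8));k=1+np.argmax(st[1:,4])
    cn=cv2.findContours((l==k).astype(np.uint8),0,2)[0][0]
    return ce[k]+[x0,y0],cn.reshape(-1,2)+np.array([x0,y0])
# nests: top box, scene box
N={"oblong":((195,130,245,182),(305,235,358,270)),"large":((308,142,352,186),(200,222,250,252)),"square":((204,204,254,254),(305,195,350,222)),"small":((296,208,342,256),(225,185,278,215))}
for k,(a,b) in N.items():
    ca,cn=seg(t["img"],a);cb,_=seg(s["img"],b)
    p=tri([ray(t,ca),ray(s,cb)])
    m=np.array([onz(t,q,.014)[:2] for q in cn],np.float32);r=cv2.minAreaRect(m*1000)
    print(k,"tri",p.round(4),"z.014",onz(t,ca,.014).round(4),"rect mm",np.round(r[0],1),np.round(r[1],1),round(r[2],1))
def mos(c,pts,w,f):
    tl=[cv2.resize(c["img"][int(v-w*.75):int(v+w*.75),u-w:u+w],(400,300),interpolation=cv2.INTER_CUBIC) for u,v in pts]
    cv2.imwrite(f,np.vstack([np.hstack(tl[:2]),np.hstack(tl[2:])]))
mos(t,[(108,203),(443,206),(387,266),(151,268)],20,"pics/tm.png")
mos(s,[(440,231),(139,203),(201,178),(397,192)],20,"pics/sm.png")
E
```

```text
oblong tri [0.6455 0.1309 0.011 ] z.014 [0.645  0.1304 0.014 ] rect mm [645.2 130.5] [56.1 87.5] 72.2
large tri [ 0.6272 -0.1357  0.0109] z.014 [ 0.6267 -0.135   0.014 ] rect mm [ 626.8 -134.9] [77.8 74.9] 45.0
square tri [0.4721 0.1041 0.0116] z.014 [0.4721 0.1038 0.014 ] rect mm [472.5 104.2] [67.7 67.5] 18.9
small tri [ 0.465  -0.1073  0.0122] z.014 [ 0.465  -0.1069  0.014 ] rect mm [ 465.5 -107.3] [54.6 54.6] 0.0
```

View pics/tm.png

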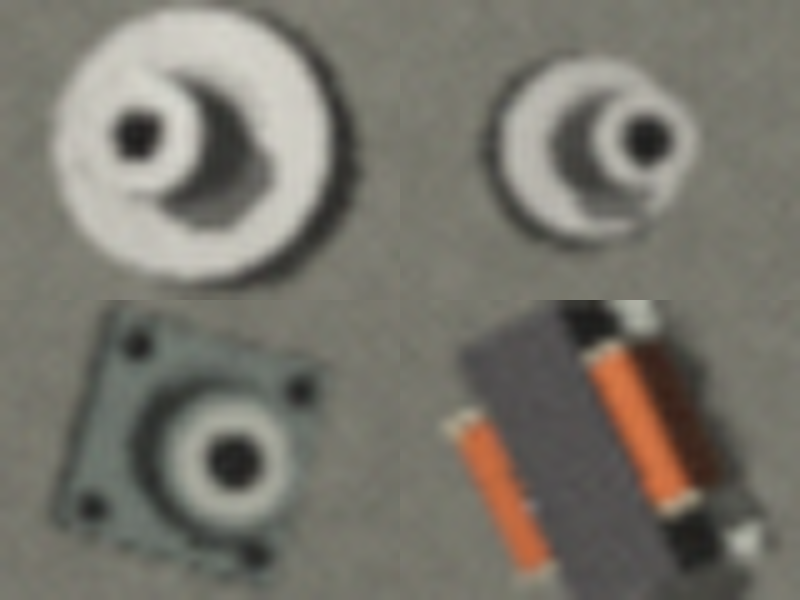

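View pics/sm.png

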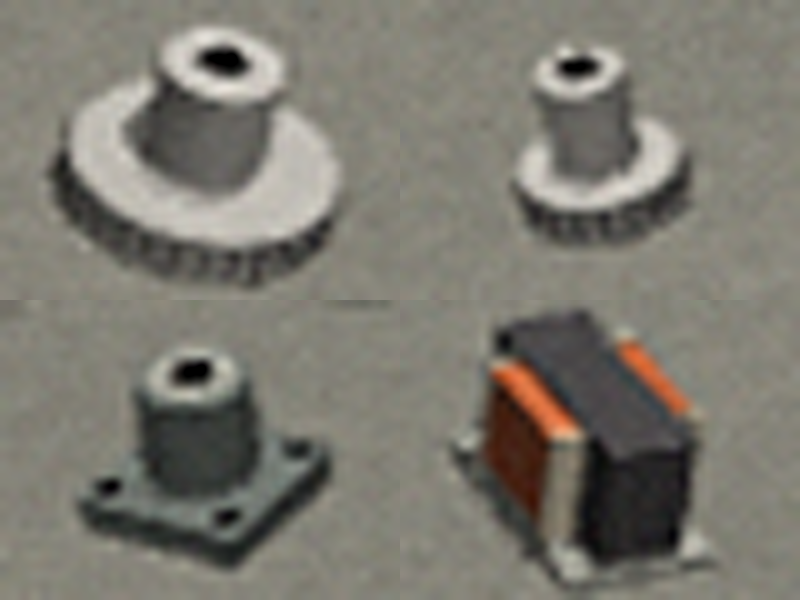

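The mosaics give bore centres in tile coordinates: large (138,133), small (248,140), bearing (235,162). The winding is centred at (174,160) in the top mosaic, and the scene mosaic shows the same points. All four parts are upright.

Run:
```python
from h import *
t=viewer.camera("top");s=viewer.camera("scene")
P={"large":((101.35,200.85),(441.75,221.55),.044),"small":((447.35,204.55),(136.25,194.35),.044),"bearing":((390.05,266.75),(200.05,169.75),.044),"transf":((147.95,268.55),(395.95,185.35),.039)}
for k,(a,b,z) in P.items(): print(k,"tri",tri([ray(t,a),ray(s,b)]).round(4),"top@z",onz(t,a,z).round(4),"scene@z",onz(s,b,z).round(4))
f=lambda a,b,z,o:(lambda d:np.degrees(np.arctan2(d[1],d[0])))(onz(t,np.array(b)/10+o,z)-onz(t,np.array(a)/10+o,z))
print("bearing yaw",f((138,43),(302,90),.012,(367,251)),f((92,207),(258,256),.012,(367,251)),f((138,43),(92,207),.012,(367,251)))
print("tr yaw",f((45,125),(125,277),.039,(131,253)),f((225,40),(302,197),.039,(131,253)))
# nest yaws from contours of white floors
```

```text
large tri [0.5342 0.394  0.0444] top@z [0.5342 0.394  0.044 ] scene@z [0.5336 0.3943 0.044 ]
small tri [ 0.529  -0.405   0.0427] top@z [ 0.5289 -0.4043  0.044 ] scene@z [ 0.5308 -0.4042  0.044 ]
bearing tri [ 0.3854 -0.2703  0.0442] top@z [ 0.3855 -0.2707  0.044 ] scene@z [ 0.3852 -0.27    0.044 ]
transf tri [0.3788 0.2858 0.0388] top@z [0.3789 0.2855 0.039 ] scene@z [0.3791 0.2859 0.039 ]
bearing yaw -105.75980694523345 -106.19212471842945 163.90631480461138
tr yaw -151.26698513967406 -152.9869021203819
```

Run:
```python
from h import *
t=viewer.camera("top")
for k,(x0,y0,x1,y1) in {"oblong":(195,130,245,182),"square":(204,204,254,254)}.items():
    g=cv2.resize(t["img"][y0:y1,x0:x1].min(2),None,fx=8,fy=8,interpolation=cv2.INTER_CUBIC)
    cn=max(cv2.findContours((g>140).astype(np.uint8),0,1)[0],key=cv2.contourArea).reshape(-1,2)
    m=np.array([onz(t,(q+.5)/8-.5+[x0,y0],.014)[:2] for q in cn],np.float32)*1000
    r=cv2.minAreaRect(m);print(k,np.round(r[0],1),np.round(r[1],1),r[2])
    ap=cv2.approxPolyDP(m.reshape(-1,1,2),8,True).reshape(-1,2);d=np.roll(ap,-1,0)-ap;print(ap.round(),np.degrees(np.arctan2(d[:,1],d[:,0])).round(1),np.hypot(*d.T).round(1))
```

```text
oblong [645.3 130.5] [57.5 88.7] 72.16828918457031
[[694. 142.]
 [614. 169.]
 [596. 120.]
 [676.  91.]] [ 161.4 -110.6  -19.3   70.7] [84.3 53.1 85.5 54.1]
square [472.2 104.1] [68.7 69. ] 18.937660217285156
[[514.  82.]
 [494. 146.]
 [430. 125.]
 [451.  62.]] [ 107.7 -162.1  -71.8   17.6] [66.2 66.8 65.9 66.2]
```

Emit:
move_arm(steps="0 0 0 0 0 0 1;0.04 -0.03 0 0 0 0 1;0.04 -0.03 0 0 0 0 1;0.04 -0.03 0 0 0 0 1;0.04 -0.03 0 0 0 0 1", newtons=25)

```text
t: 0.9
tcp_pos: [0.3059, -0.341, 0.1873]
tcp_rot: [3.141, -0.0, 0.371]
contact_force: [0.5, -0.4, 0.8]
opening: 0.0941
grip_force: 0.0
```

Emit:
move_arm(steps="0.03 -0.0376 0 0 0 0 1;0.03 -0.0376 0 0 0 0 1;0.03 -0.0376 0 0 0 0 1;0.03 -0.0376 0 0 0 0 1;0.03 -0.0376 0 0 0 0 1")

```text
t: 1.4
tcp_pos: [0.377, -0.111, 0.1875]
tcp_rot: [3.141, -0.001, 0.371]
contact_force: [1.0, -1.0, 0.4]
opening: 0.0943
grip_force: 0.0
```

Emit:
move_arm(steps="0.03 -0.0376 0 0 0 0 1;0.03 -0.0376 0 0 0 0 1;0.03 -0.0376 0 0 0 0 1;0.03 -0.0376 0 0 0 0 1;0.03 -0.0376 0 0 0 0 1")

```text
t: 1.9
tcp_pos: [0.4484, 0.1189, 0.1875]
tcp_rot: [3.141, -0.001, 0.372]
contact_force: [1.2, -1.1, -0.1]
opening: 0.0941
grip_force: 0.0
```

Emit:
move_arm(steps="0.03 -0.0376 0 0 0 0 1;0.03 -0.0376 0 0 0 0 1;0.03 -0.0376 0 0 0 0 1;0.03 -0.0376 0 0 0 0 1;0.03 -0.0376 0 0 0 0 1")

```text
t: 2.4
tcp_pos: [0.5199, 0.3485, 0.1871]
tcp_rot: [3.141, -0.0, 0.372]
contact_force: [0.9, -0.7, -0.1]
opening: 0.094
grip_force: 0.0
```

Emit:
move_arm(steps="0.03 -0.0376 0 0 0 0 1;0 0 0 0 0 0 1;0 0 0 0 0 0 1")

```text
t: 2.7
tcp_pos: [0.5336, 0.393, 0.1854]
tcp_rot: [3.141, 0.003, 0.373]
contact_force: [-0.1, 0.1, 0.0]
opening: 0.0943
grip_force: 0.0
```

```bash
cat > w.py <<'E'
from h import *;import sys
o=arm.get_obs();c=viewer.camera("wrist");im=c["img"].copy();T=np.linalg.inv(wristT(c,o))
for p in np.array(sys.argv[2:],float).reshape(-1,3):
    q=T[:3,:3]@p+T[:3,3];u=(c["fx"]*q[0]/q[2]+c["cx"],c["fy"]*q[1]/q[2]+c["cy"]);print(np.round(u,1));cv2.drawMarker(im,tuple(int(round(x)) for x in u),(0,0,255),0,12,1)
print(o["tcp_pos"],o["tcp_rot"]);cv2.imwrite(sys.argv[1],im)
E
python3 w.py pics/w1.png .534 .394 .044
```

```text
[279.4 194.3]
[0.53359787 0.39298551 0.18542345] [3.14056948e+00 2.74800969e-03 3.73387675e-01]
```

View pics/w1.png

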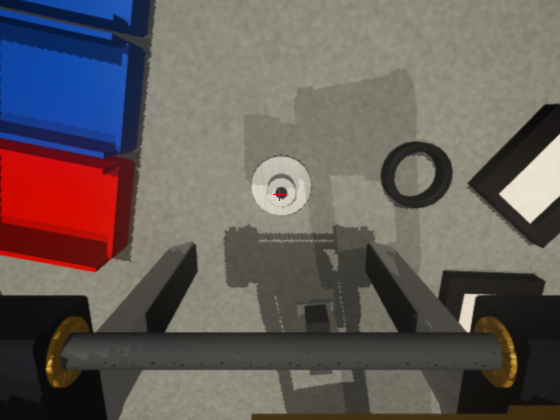

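The projected point (279,194) falls on the pulley bore, about (281,191), with the bins and tape well clear. I'll descend and grip.

Emit:
move_arm(steps="0.001 -0.001 0.04 0 0 0 1;0 0 0.04 0 0 0 1;0 0 0.04 0 0 0 1;0 0 0.02 0 0 0 1;0 0 0.013 0 0 0 1")

```text
t: 3.25
tcp_pos: [0.5336, 0.3913, 0.0328]
tcp_rot: [3.141, 0.002, 0.37]
contact_force: [-1.2, 0.4, 0.4]
opening: 0.0938
grip_force: 0.0
```

Emit:
move_arm(steps="0 0 0 0 0 0 1;0 0 0 0 0 0 -1;0 0 0 0 0 0 -1;0 0 0 0 0 0 -1;0 0 0 0 0 0 -1", newtons=30)

```text
t: 3.75
tcp_pos: [0.5352, 0.3941, 0.0355]
tcp_rot: [-3.141, -0.002, 0.372]
contact_force: [-0.5, 0.4, 0.1]
opening: 0.0654
grip_force: 0.0
```

Emit:
move_arm(steps="0 0 0 0 0 0 -1;0 0 0 0 0 0 -1;0 0 0 0 0 0 -1;0 0 0 0 0 0 -1")

```text
t: 4.15
tcp_pos: [0.5344, 0.3937, 0.034]
tcp_rot: [3.141, 0.0, 0.372]
contact_force: [-0.5, 0.4, -0.2]
opening: 0.0333
grip_force: 0.0
```

Emit:
move_arm(steps="0 0 0 0 0 0 -1;0 0 0 0 0 0 -1;0 0 0 0 0 0 -1")

```text
t: 4.45
tcp_pos: [0.5345, 0.3936, 0.0341]
tcp_rot: [3.141, 0.0, 0.372]
contact_force: [-1.3, -0.2, 0.2]
opening: 0.0092
grip_force: 0.0
```

Emit:
move_arm(steps="0 0 -0.02 0 0 0 -1;0 0 -0.03 0 0 0 -1;0 0 -0.03 0 0 0 -1;0 0 0 0 0 0 -1")

```text
t: 4.85
tcp_pos: [0.5373, 0.3954, 0.1205]
tcp_rot: [-3.14, -0.011, 0.372]
contact_force: [0.6, -0.2, 0.6]
opening: 0.0005
grip_force: 0.0
```

The gripper shut on nothing, so I'll look before moving again.

```bash
python3 w.py pics/w2.png .534 .394 .044 .534 .394 .014; python3 -c "
from h import *
c=viewer.camera('scene');cv2.imwrite('pics/s2.png',cv2.resize(c['img'][130:280,340:540],(800,600)))"
```

```text
[280.4 218. ]
[280.5 209. ]
[0.5372841  0.39535555 0.12049395] [-3.13975286 -0.01073746  0.37175924]
```

View pics/w2.png

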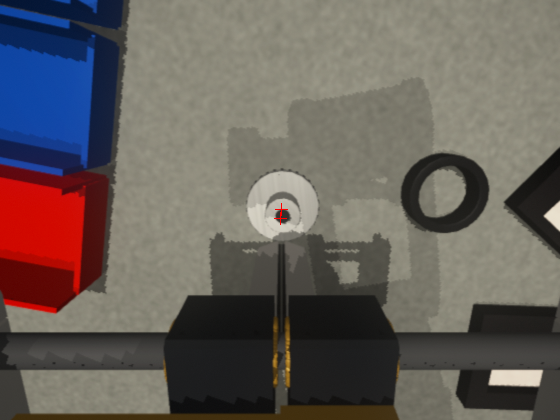

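View pics/s2.png

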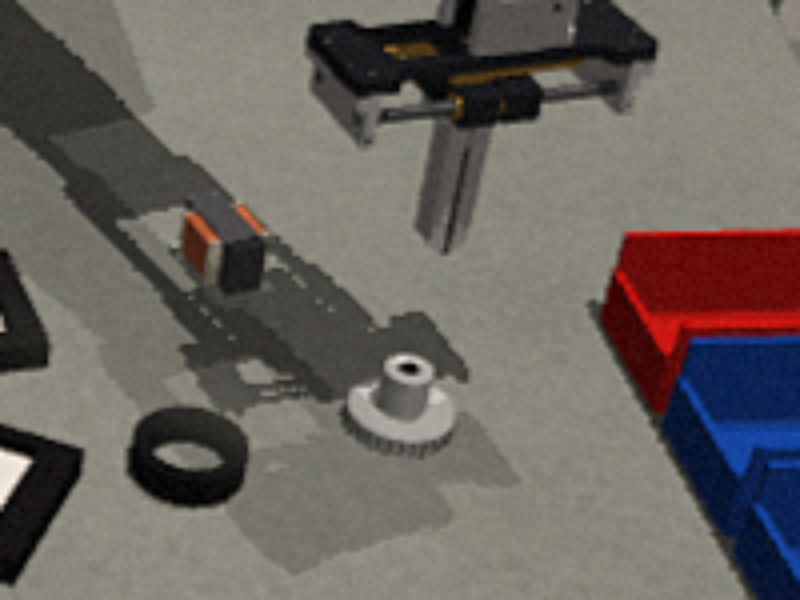

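The pulley stands untouched, with its bore at (282,216) in the wrist view. In the scene crop the fingertips, at (445,250), are well short of it. I'll work out where the tips really are.

Run:
```python
from h import *
o=arm.get_obs();c=viewer.camera("wrist");s=viewer.camera("scene");t=viewer.camera("top")
T=np.linalg.inv(c["tool_from_camera"])
for p in ([0,0,.014],[0,0,0],[0,0,-.005]):
    q=T[:3,:3]@p+T[:3,3];print("tool pt",p,(c["fx"]*q[0]/q[2]+c["cx"]).round(1),(c["fy"]*q[1]/q[2]+c["cy"]).round(1))
W=wristT(c,o)
print("cam pos",W[:3,3],"axis",W[:3,2])
tipS=(340+445/4,130+250/4)
print("tip scene at z .1065",onz(s,tipS,.1065))
print("tri scene/wrist",tri([ray(s,tipS),ray(c,(281,243),W)]), o["tcp_pos"])
print("bore tri wrist/scene",tri([ray(s,(340+409/4,130+367/4)),ray(c,(282,216),W)]))
print(c["tool_from_camera"].round(4).tolist())
```

```text
tool pt [0, 0, 0.014] 279.9 239.0
tool pt [0, 0, 0] 279.9 246.9
tool pt [0, 0, -0.005] 279.8 249.9
cam pos [0.60641989 0.42107792 0.3127398 ] axis [-0.24150617 -0.09424526 -0.96581189]
tip scene at z .1065 [0.4954242  0.40962537 0.1065    ]
tri scene/wrist [0.54664826 0.39817799 0.14050422] [0.53493513 0.39391875 0.1150055 ]
bore tri wrist/scene [0.53561298 0.3937441  0.04567114]
[[0.0014, -0.9653, -0.2612, 0.0769], [1.0, 0.0013, 0.0003, 0.0006], [0.0, -0.2612, 0.9653, -0.1976], [0.0, 0.0, 0.0, 1.0]]
```

Run:
```python
from h import *
from scipy.optimize import least_squares
o=arm.get_obs();c=viewer.camera("wrist");s=viewer.camera("scene");t=viewer.camera("top")
def dark(im,box):
    x0,y0,x1,y1=box;g=(im[y0:y1,x0:x1].max(2)<60).astype(np.uint8)
    n,l,st,_=cv2.connectedComponentsWithStats(g);k=1+np.argmax(st[1:,4]);cn=cv2.findContours((l==k).astype(np.uint8),0,1)[0]
    e=cv2.fitEllipse(max(cn,key=len));return np.array(e[0])+[x0,y0],e[1]
a,_=dark(t["img"],(143,156,184,196));b,bs=dark(c["img"],(395,145,495,240))
tape=onz(t,a,.014);print("tape world",tape,"wrist px",b,bs)
pts=np.array([[.5342,.394,.044],tape]);uv=np.array([[282,216],b])
def f(x,full=False):
    oo=dict(o);oo["tcp_pos"]=o["tcp_pos"]+x[:3];oo["tcp_rot"]=o["tcp_rot"]+[0,0,x[3]]
    T=np.linalg.inv(wristT(c,oo));q=pts@T[:3,:3].T+T[:3,3]
    return (np.c_[c["fx"]*q[:,0]/q[:,2]+c["cx"],c["fy"]*q[:,1]/q[:,2]+c["cy"]]-uv).ravel()
print("resid now",f(np.zeros(4)).round(1),"pose corr",least_squares(f,np.zeros(4)).x.round(4),o["tcp_pos"])
A=cv2.resize(s["img"][150:210,410:490],(400,300),interpolation=cv2.INTER_CUBIC);B=cv2.resize(c["img"][195:270,230:330],(400,300),interpolation=cv2.INTER_CUBIC)
cv2.imwrite("pics/m3.png",np.hstack([A,B]))
```

```text
tape world [0.59683205 0.26283899 0.014     ] wrist px [448.3682785  187.61557007] (80.45735168457031, 90.01923370361328)
resid now [-2.8 -1.7 -2.7  5.5] pose corr [ 0.0005  0.0025 -0.0003 -0.0435] [0.5334894 0.3930094 0.1118359]
```

View pics/m3.png

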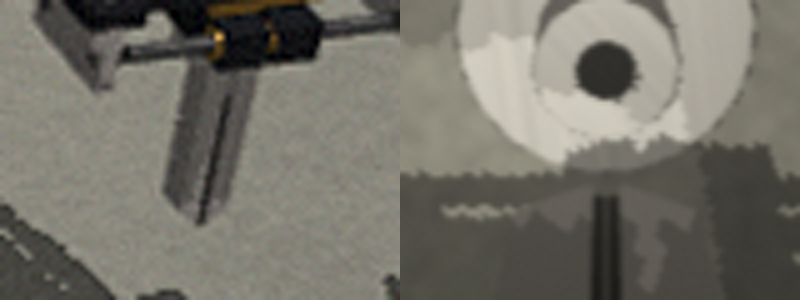

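Run:
```python
from h import *
s=viewer.camera("scene");o=arm.get_obs();print(o["tcp_pos"])
for p in ((450,195),):
    a,d=ray(s,p)
    for x in (.525,.535,.545,.555): print(x,(a+d*(x-a[0])/d[0]).round(4))
```

```text
[0.53393543 0.39330838 0.11267548]
0.525 [0.525  0.4017 0.1186]
0.535 [0.535  0.3996 0.1252]
0.545 [0.545  0.3975 0.1319]
0.555 [0.555  0.3954 0.1385]
```

Emit:
move_arm(steps="0 0 0 0 0 0 1;0 0 0 0 0 0 1;0 0 0 0 0 0 1;0 0 0 0 0 0 1;0 0 0 0 0 0 1")

```text
t: 5.8
tcp_pos: [0.5345, 0.3937, 0.1142]
tcp_rot: [3.141, -0.0, 0.372]
contact_force: [-0.9, -0.0, 0.4]
opening: 0.0372
grip_force: 0.0
```

Emit:
move_arm(steps="0 0 0 0 0 0 1;0 0 0 0 0 0 1;0 0 0 0 0 0 1;0 0 0.03 0 0 0 1;0 0 0 0 0 0 1")

```text
t: 6.3
tcp_pos: [0.5321, 0.3922, 0.0798]
tcp_rot: [3.14, 0.008, 0.372]
contact_force: [-1.7, -0.3, -1.1]
opening: 0.0768
grip_force: 0.0
```

Emit:
move_arm(steps="0 0 0.03 0 0 0 1;0 0 0.02 0 0 0 1;0 0 0 0 0 0 1;0 0 0 0 0 0 1")

```text
t: 6.7
tcp_pos: [0.5346, 0.3937, 0.0347]
tcp_rot: [3.141, 0.0, 0.372]
contact_force: [0.9, 0.7, 0.4]
opening: 0.0938
grip_force: 0.0
```

Run:
```python
from h import *
o=arm.get_obs();s=viewer.camera("scene");print(o["tcp_pos"],o["opening"])
cv2.imwrite("pics/s4.png",cv2.resize(s["img"][165:255,390:510],(800,600),interpolation=cv2.INTER_CUBIC))
```

```text
[0.53458904 0.39366906 0.03465827] 0.09376322290727793
```

View pics/s4.png

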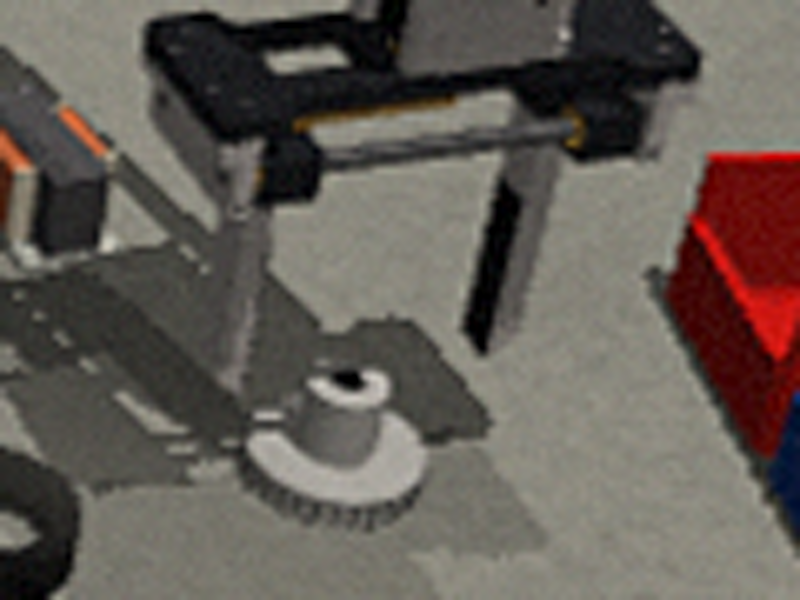

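The fingertips sit around (235,385) and (485,350) in the crop, level with or just above the hub top at (348,380). So they stand about 15 mm behind the reported TCP, not 14 mm ahead of it. I'll go 28 mm lower, to TCP z of about 0.006 (tips about 0.021), watching the force.

Emit:
move_arm(steps="0 0 0.014 0 0 0 1;0 0 0.014 0 0 0 1;0 0 0 0 0 0 1")

```text
t: 7.05
tcp_pos: [0.5326, 0.3925, 0.0029]
tcp_rot: [3.14, 0.005, 0.372]
contact_force: [-0.0, 0.6, -0.5]
opening: 0.0938
grip_force: 0.0
```

Emit:
move_arm(steps="0 0 0 0 0 0 -1;0 0 0 0 0 0 -1;0 0 0 0 0 0 -1;0 0 0 0 0 0 -1;0 0 0 0 0 0 -1")

```text
t: 7.55
tcp_pos: [0.5347, 0.3938, 0.0066]
tcp_rot: [-3.142, -0.001, 0.372]
contact_force: [-0.2, -0.3, 0.6]
opening: 0.0572
grip_force: 0.0
```

Emit:
move_arm(steps="0 0 0 0 0 0 -1;0 0 0 0 0 0 -1;0 0 0 0 0 0 -1;0 0 0 0 0 0 -1;0 0 0 0 0 0 -1")

```text
t: 8.05
tcp_pos: [0.5345, 0.3936, 0.0061]
tcp_rot: [3.141, 0.0, 0.372]
contact_force: [0.4, 1.0, 1.1]
opening: 0.0292
grip_force: 30.0
```

Gripped: opening 29 mm at 30 N. I'll lift it and carry it to the large round nest.

Emit:
move_arm(steps="0 0 -0.01 0 0 0 -1;0 0 -0.03 0 0 0 -1;0 0 -0.04 0 0 0 -1;-0.0089 0.0438 0 0 0 0 -1;-0.0089 0.0438 0 0 0 0 -1")

```text
t: 8.55
tcp_pos: [0.5508, 0.3062, 0.0891]
tcp_rot: [3.141, -0.005, 0.375]
contact_force: [0.8, -0.3, -2.4]
opening: 0.0293
grip_force: 30.0
```

Emit:
move_arm(steps="-0.0089 0.0438 0 0 0 0 -1;-0.0089 0.0438 0 0 0 0 -1;-0.0089 0.0438 0 0 0 0 -1;-0.0089 0.0438 0 0 0 0 -1;-0.0089 0.0438 0 0 0 0 -1")

```text
t: 9.05
tcp_pos: [0.5878, 0.0836, 0.0868]
tcp_rot: [3.141, -0.0, 0.372]
contact_force: [0.7, 0.1, -1.7]
opening: 0.0295
grip_force: 30.0
```

Emit:
move_arm(steps="-0.0089 0.0438 0 0 0 0 -1;-0.0089 0.0438 0 0 0 0 -1;-0.0089 0.0438 0 0 0 0 -1;-0.0089 0.0438 0 0 0 0 -1;-0.0089 0.0438 0 0 0 0 -1")

```text
t: 9.55
tcp_pos: [0.6259, -0.1366, 0.0867]
tcp_rot: [3.141, -0.0, 0.372]
contact_force: [0.8, -0.3, -1.9]
opening: 0.0289
grip_force: 30.0
```

Emit:
move_arm(steps="0 0 0 0 0 0 -1;0 0 0 0 0 0 -1;0 0 0 0 0 0 -1;0 0 0 0 0 0 -1")

```text
t: 9.95
tcp_pos: [0.6259, -0.1332, 0.0864]
tcp_rot: [-3.141, -0.0, 0.374]
contact_force: [0.4, -0.4, -2.5]
opening: 0.0291
grip_force: 30.0
```

```bash
python3 w.py pics/w5.png .6267 -.135 .008 .6267 -.135 .052; python3 -c "
import cv2;a=cv2.imread('pics/w5.png');from h import *
s=viewer.camera('scene')['img'];cv2.imwrite('pics/m5.png',np.hstack([cv2.resize(a,(400,300)),cv2.resize(s[150:270,160:320],(400,300))]))"
```

```text
[282.6 212.2]
[282.9 229. ]
[ 0.62589118 -0.13317577  0.08636975] [-3.14125947e+00 -1.36105396e-04  3.73831759e-01]
```

View pics/m5.png

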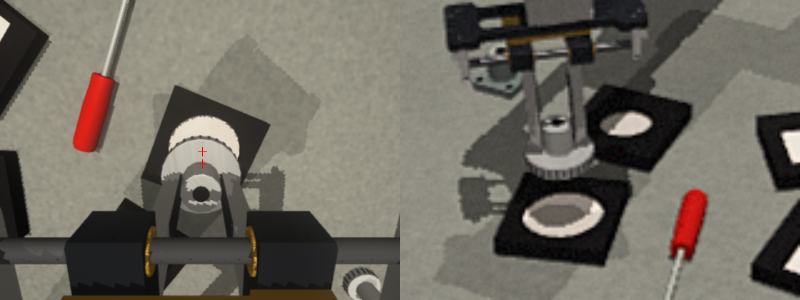

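The pulley hangs upright over the large nest, and the projected nest centre (283,212) lines up with it. I'll lower it in.

Emit:
move_arm(steps="0 -0.001 0.03 0 0 0 -1;0 0 0.02 0 0 0 -1;0 0 0.01 0 0 0 -1;0 0 0.006 0 0 0 -1;0 0 0.003 0 0 0 -1")

```text
t: 10.55
tcp_pos: [0.6258, -0.1336, 0.0173]
tcp_rot: [3.141, -0.0, 0.372]
contact_force: [-0.0, 0.1, -1.4]
opening: 0.0292
grip_force: 30.0
```

Emit:
move_arm(steps="0 0 0.0015 0 0 0 -1;0 0 0.001 0 0 0 -1;0 0 0.0005 0 0 0 -1;0 0 0 0 0 0 -1;0 0 0 0 0 0 -1")

```text
t: 11.05
tcp_pos: [0.6258, -0.134, 0.0146]
tcp_rot: [3.141, -0.0, 0.372]
contact_force: [0.2, 0.1, -1.1]
opening: 0.0288
grip_force: 30.0
```

Emit:
move_arm(steps="0 0 0.0005 0 0 0 -1;0 0 0.0004 0 0 0 -1;0 0 0 0 0 0 -1")

```text
t: 11.35
tcp_pos: [0.6258, -0.134, 0.0141]
tcp_rot: [3.141, -0.001, 0.372]
contact_force: [-2.2, 0.2, 2.0]
opening: 0.0291
grip_force: 30.0
```

Emit:
move_arm(steps="0 0 0 0 0 0 1;0 0 0 0 0 0 1;0 0 0 0 0 0 1;0 0 0 0 0 0 1;0 0 -0.03 0 0 0 1")

```text
t: 11.85
tcp_pos: [0.6218, -0.1328, 0.038]
tcp_rot: [-3.135, 0.009, 0.372]
contact_force: [-0.0, -1.5, -0.8]
opening: 0.0658
grip_force: 0.0
```

Emit:
move_arm(steps="0 0 -0.04 0 0 0 1;0 0 -0.02 0 0 0 1;-0.0269 0.031 0 0 0 0 1;-0.0269 0.031 0 0 0 0 1;-0.0269 0.031 0 0 0 0 1")

```text
t: 12.35
tcp_pos: [0.584, -0.2508, 0.1037]
tcp_rot: [3.141, -0.001, 0.373]
contact_force: [0.1, -1.1, 0.1]
opening: 0.0942
grip_force: 0.0
```

Emit:
move_arm(steps="-0.0269 0.031 0 0 0 0 1;-0.0269 0.031 0 0 0 0 1;-0.0269 0.031 0 0 0 0 1;-0.0269 0.031 0 0 0 0 1;0 0 0 0 0 0 1")

```text
t: 12.85
tcp_pos: [0.5263, -0.4096, 0.1027]
tcp_rot: [3.14, 0.002, 0.365]
contact_force: [-0.2, 0.2, -1.1]
opening: 0.0941
grip_force: 0.0
```

Emit:
move_arm(steps="0 0 0 0 0 0 1;0 0 0 0 0 0 1;0 0 0 0 0 0 1")

```text
t: 13.15
tcp_pos: [0.5298, -0.403, 0.1034]
tcp_rot: [-3.141, -0.0, 0.374]
contact_force: [-0.1, -0.6, -0.3]
opening: 0.094
grip_force: 0.0
```

```bash
python3 w.py pics/w6.png .529 -.4045 .044 .6267 -.135 .052; python3 -c "
import cv2;a=cv2.imread('pics/w6.png');from h import *
s=viewer.camera('scene')['img'];cv2.imwrite('pics/m6.png',np.hstack([cv2.resize(a,(400,300)),cv2.resize(s[180:270,170:290],(400,300))]))"
```

```text
[281.5 220.4]
[-70.9 -73.6]
[ 0.52976418 -0.40301183  0.10341425] [-3.14146252e+00 -3.23128420e-04  3.73826088e-01]
```

View pics/m6.png

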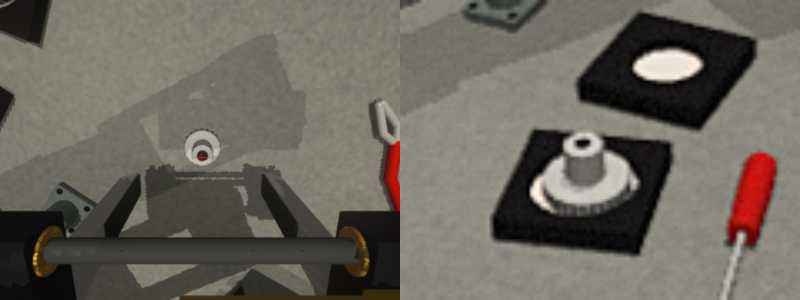

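The large pulley sits flat in its nest. The marker (281,220) lies on the small pulley's bore, so I'll descend and grip.

Emit:
move_arm(steps="0 0.001 0.04 0 0 0 1;0 0 0.03 0 0 0 1;0 0 0.02 0 0 0 1;0 0 0.0075 0 0 0 1;0 0 0 0 0 0 -1")

```text
t: 13.75
tcp_pos: [0.529, -0.4042, 0.0045]
tcp_rot: [-3.139, 0.001, 0.373]
contact_force: [0.3, -0.8, 0.9]
opening: 0.0893
grip_force: 0.0
```

Emit:
move_arm(steps="0 0 0 0 0 0 -1;0 0 0 0 0 0 -1;0 0 0 0 0 0 -1;0 0 0 0 0 0 -1;0 0 0 0 0 0 -1")

```text
t: 14.25
tcp_pos: [0.5295, -0.4057, 0.0064]
tcp_rot: [3.141, -0.0, 0.372]
contact_force: [-0.6, 0.8, -0.2]
opening: 0.0492
grip_force: 0.0
```

Emit:
move_arm(steps="0 0 0 0 0 0 -1;0 0 0 0 0 0 -1;0 0 0 0 0 0 -1;0 0 0 0 0 0 -1;0 0 0 0 0 0 -1")

```text
t: 14.75
tcp_pos: [0.5293, -0.4054, 0.0057]
tcp_rot: [-3.141, 0.0, 0.372]
contact_force: [0.6, 0.3, 0.3]
opening: 0.023
grip_force: 30.0
```

Emit:
move_arm(steps="0 0 -0.01 0 0 0 -1;0 0 -0.03 0 0 0 -1;0 0 -0.03 0 0 0 -1;0.0069 -0.0431 0 0 0 0 -1;0.0069 -0.0431 0 0 0 0 -1")

```text
t: 15.25
tcp_pos: [0.5117, -0.3208, 0.0782]
tcp_rot: [3.138, -0.002, 0.37]
contact_force: [0.2, -0.3, -1.0]
opening: 0.0231
grip_force: 30.0
```

Emit:
move_arm(steps="0.0069 -0.0431 0 0 0 0 -1;0.0069 -0.0431 0 0 0 0 -1;0.0069 -0.0431 0 0 0 0 -1;0.0069 -0.0431 0 0 0 0 -1;0.0069 -0.0431 0 0 0 0 -1")

```text
t: 15.75
tcp_pos: [0.4643, -0.1053, 0.0766]
tcp_rot: [3.141, -0.001, 0.371]
contact_force: [0.4, 0.2, -0.7]
opening: 0.0232
grip_force: 30.0
```

Emit:
move_arm(steps="0 0 0 0 0 0 -1;0 0 0 0 0 0 -1;0 0 0 0 0 0 -1;0 0 0 0 0 0 -1;0 0 0 0 0 0 -1")

```text
t: 16.25
tcp_pos: [0.4649, -0.1079, 0.0757]
tcp_rot: [3.142, 0.0, 0.37]
contact_force: [0.4, -1.1, -0.8]
opening: 0.0236
grip_force: 30.0
```

Emit:
move_arm(steps="0 0 0.025 0 0 0 -1;0 0 0.02 0 0 0 -1;0 0 0.008 0 0 0 -1;0 0 0.004 0 0 0 -1;0 0 0.0025 0 0 0 -1")

```text
t: 16.75
tcp_pos: [0.4651, -0.1072, 0.0165]
tcp_rot: [3.141, -0.0, 0.371]
contact_force: [0.6, -1.1, -0.2]
opening: 0.0229
grip_force: 30.0
```

Emit:
move_arm(steps="0 0 0.0012 0 0 0 -1;0 0 0.0006 0 0 0 -1;0 0 0.0004 0 0 0 -1;0 0 0 0 0 0 -1;0 0 0 0 0 0 -1")

```text
t: 17.25
tcp_pos: [0.4649, -0.1068, 0.0144]
tcp_rot: [3.141, -0.0, 0.372]
contact_force: [0.0, -0.6, -1.2]
opening: 0.0235
grip_force: 30.0
```

Emit:
move_arm(steps="0 0 0.0006 0 0 0 -1;0 0 0.0005 0 0 0 -1;0 0 0 0 0 0 -1;0 0 0 0 0 0 -1")

```text
t: 17.65
tcp_pos: [0.465, -0.1069, 0.0136]
tcp_rot: [3.141, -0.0, 0.372]
contact_force: [-1.7, 0.2, 4.5]
opening: 0.0231
grip_force: 30.0
```

Emit:
move_arm(steps="0 0 0 0 0 0 1;0 0 0 0 0 0 1;0 0 0 0 0 0 1;0 0 0 0 0 0 1;0 0 -0.03 0 0 0 1")

```text
t: 18.15
tcp_pos: [0.461, -0.1055, 0.0388]
tcp_rot: [-3.135, 0.008, 0.372]
contact_force: [0.3, 0.5, 0.1]
opening: 0.0598
grip_force: 0.0
```

Emit:
move_arm(steps="0 0 -0.04 0 0 0 1;0 0 -0.02 0 0 0 1;0.007 -0.0441 0 0 0 0 1;0.007 -0.0441 0 0 0 0 1;0.007 -0.0441 0 0 0 0 1")

```text
t: 18.65
tcp_pos: [0.436, 0.0251, 0.1032]
tcp_rot: [3.141, -0.001, 0.37]
contact_force: [0.2, -0.3, 0.1]
opening: 0.0935
grip_force: 0.0
```

Emit:
move_arm(steps="0.007 -0.0441 0 0 0 0 1;0.007 -0.0441 0 0 0 0 1;0.007 -0.0441 0 0 0 0 1;0.007 -0.0441 0 0 0 0 1;0.007 -0.0441 0 0 0 0 1")

```text
t: 19.15
tcp_pos: [0.3881, 0.244, 0.103]
tcp_rot: [3.141, -0.001, 0.372]
contact_force: [1.6, -0.4, 0.5]
opening: 0.0938
grip_force: 0.0
```

Emit:
move_arm(steps="0.007 -0.0441 0 0 0 0 1;0 0 0 0 0 -0.116 1;0 0 0 0 0 0 1;0 0 0 0 0 0 1;0 0 0 0 0 0 1")

```text
t: 19.65
tcp_pos: [0.3795, 0.2851, 0.1028]
tcp_rot: [3.141, 0.0, 0.485]
contact_force: [0.6, -1.0, 0.3]
opening: 0.0938
grip_force: 0.0
```

```bash
python3 w.py pics/w7.png .379 .2857 .042 .4126 .3036 .004 .3454 .2678 .004; python3 -c "
import cv2;a=cv2.imread('pics/w7.png');from h import *
s=viewer.camera('scene')['img'];cv2.imwrite('pics/m7.png',np.hstack([cv2.resize(a[60:360,80:480],(400,300)),cv2.resize(s[180:270,170:290],(400,300))]))"
```

```text
[278.9 218.5]
[279.  163.1]
[279.4 246.6]
[0.37953426 0.2850893  0.10282869] [3.14131800e+00 1.74318868e-04 4.84783532e-01]
```

View pics/m7.png

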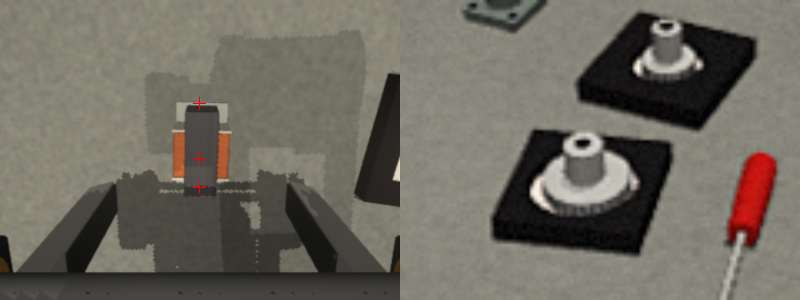

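Both pulleys are flat in their nests. The transformer is square to the jaws and the markers fall on it, with the winding spanning 172–230 in the crop. Now to grip it.

Emit:
move_arm(steps="0 0 0.04 0 0 0 1;0 0 0.03 0 0 0 1;0 0 0.02 0 0 0 1;0 0 0.007 0 0 0 1;0 0 0 0 0 0 1", newtons=40)

```text
t: 20.25
tcp_pos: [0.3788, 0.285, 0.0051]
tcp_rot: [3.141, 0.002, 0.486]
contact_force: [-0.1, 0.8, -0.0]
opening: 0.0936
grip_force: 0.0
```

Emit:
move_arm(steps="0 0 0 0 0 0 -1;0 0 0 0 0 0 -1;0 0 0 0 0 0 -1;0 0 0 0 0 0 -1;0 0 0 0 0 0 -1")

```text
t: 20.75
tcp_pos: [0.3795, 0.2861, 0.0064]
tcp_rot: [3.142, -0.001, 0.488]
contact_force: [0.3, -0.7, -1.1]
opening: 0.0574
grip_force: 0.0
```

Emit:
move_arm(steps="0 0 0 0 0 0 -1;0 0 0 0 0 0 -1;0 0 0 0 0 0 -1;0 0 0 0 0 0 -1")

```text
t: 21.15
tcp_pos: [0.3794, 0.2857, 0.006]
tcp_rot: [3.141, -0.0, 0.488]
contact_force: [0.2, -0.8, 0.3]
opening: 0.0437
grip_force: 39.8
```

Emit:
move_arm(steps="0 0 -0.01 0 0 0 -1;0 0 -0.03 0 0 0 -1;0 0 -0.03 0 0 0 -1;0.0231 0.0374 0 0 0 0 -1;0.0231 0.0374 0 0 0 0 -1")

```text
t: 21.65
tcp_pos: [0.4557, 0.242, 0.0773]
tcp_rot: [-3.141, -0.002, 0.491]
contact_force: [0.7, -0.3, -4.7]
opening: 0.0438
grip_force: 39.8
```

Emit:
move_arm(steps="0.0231 0.0374 0 0 0 0 -1;0.0231 0.0374 0 0 0 0 -1;0.0231 0.0374 0 0 0 0 -1;0.0231 0.0374 0 0 0 0 -1;0.0231 0.0374 0 0 0 0 -1")

```text
t: 22.15
tcp_pos: [0.6452, 0.1294, 0.0747]
tcp_rot: [-3.14, 0.003, 0.488]
contact_force: [0.4, 0.7, -4.5]
opening: 0.0439
grip_force: 39.8
```

Emit:
move_arm(steps="0 0 0 0 0 0.134 -1;0 0 0 0 0 0.134 -1;0 0 0 0 0 0.134 -1;0 0 0 0 0 0.134 -1;0 0 0 0 0 0.134 -1")

```text
t: 22.65
tcp_pos: [0.6438, 0.1304, 0.0744]
tcp_rot: [3.141, 0.003, -0.188]
contact_force: [0.3, 0.6, -4.7]
opening: 0.0435
grip_force: 39.8
```

Emit:
move_arm(steps="0 0 0 0 0 0.136 -1;0 0 0 0 0 0 -1;0 0 0 0 0 0 -1;0 0 0 0 0 0 -1;0 0 0 0 0 0 -1")

```text
t: 23.15
tcp_pos: [0.6446, 0.1304, 0.0758]
tcp_rot: [3.141, 0.0, -0.317]
contact_force: [0.4, 0.4, -4.8]
opening: 0.0443
grip_force: 39.8
```

Run:
```python
from h import *
w=viewer.camera("wrist")["img"];s=viewer.camera("scene")["img"]
cv2.imwrite("pics/m8.png",np.hstack([w[60:360,80:480],cv2.resize(s[190:280,290:410],(400,300))]))
```

```text
(no output)
```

View pics/m8.png

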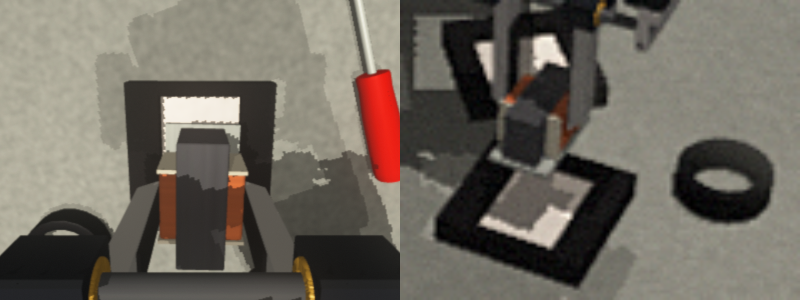

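The transformer hangs level and parallel to the oblong pocket, clear of the tape and screwdriver. Lowering it in.

Emit:
move_arm(steps="0 0 0.025 0 0 0 -1;0 0 0.02 0 0 0 -1;0 0 0.008 0 0 0 -1;0 0 0.004 0 0 0 -1;0 0 0.0025 0 0 0 -1")

```text
t: 23.75
tcp_pos: [0.6453, 0.1305, 0.0169]
tcp_rot: [-3.141, -0.001, -0.318]
contact_force: [-0.3, -0.2, -3.6]
opening: 0.0433
grip_force: 39.8
```

Emit:
move_arm(steps="0 0 0.0012 0 0 0 -1;0 0 0.0006 0 0 0 -1;0 0 0.0004 0 0 0 -1;0 0 0 0 0 0 -1;0 0 0 0 0 0 -1")

```text
t: 24.25
tcp_pos: [0.645, 0.1304, 0.0146]
tcp_rot: [-3.141, -0.001, -0.318]
contact_force: [0.7, -0.2, -4.1]
opening: 0.0438
grip_force: 39.8
```

Emit:
move_arm(steps="0 0 0.0005 0 0 0 -1;0 0 0.0005 0 0 0 -1;0 0 0 0 0 0 -1;0 0 0 0 0 0 -1")

```text
t: 24.65
tcp_pos: [0.645, 0.1304, 0.0141]
tcp_rot: [-3.141, -0.001, -0.318]
contact_force: [-1.9, 0.3, 0.2]
opening: 0.0433
grip_force: 39.8
```

Emit:
move_arm(steps="0 0 0 0 0 0 1;0 0 0 0 0 0 1;0 0 0 0 0 0 1;0 0 0 0 0 0 1;0 0 -0.03 0 0 0 1", newtons=40)

```text
t: 25.15
tcp_pos: [0.641, 0.1299, 0.038]
tcp_rot: [3.137, 0.01, -0.318]
contact_force: [-0.4, 0.5, -0.8]
opening: 0.0804
grip_force: 0.0
```

Emit:
move_arm(steps="0 0 -0.04 0 0 0 1;0 0 -0.02 0 0 0 1;0 0 0 0 0 0 1;-0.011 0.042 0 0 0 0 1;-0.011 0.042 0 0 0 0 1")

```text
t: 25.65
tcp_pos: [0.5963, 0.0574, 0.1008]
tcp_rot: [3.14, 0.003, -0.316]
contact_force: [0.4, -0.6, 0.5]
opening: 0.0939
grip_force: 0.0
```

Emit:
move_arm(steps="-0.011 0.042 0 0 0 0 1;-0.011 0.042 0 0 0 0 1;-0.011 0.042 0 0 0 0 1;-0.011 0.042 0 0 0 0 1;-0.011 0.042 0 0 0 0 1")

```text
t: 26.15
tcp_pos: [0.4775, -0.1256, 0.1012]
tcp_rot: [3.142, 0.003, -0.318]
contact_force: [1.1, -1.2, 1.3]
opening: 0.0939
grip_force: 0.0
```

Emit:
move_arm(steps="-0.011 0.042 0 0 0 0 1;-0.011 0.042 0 0 0 0 1;-0.011 0.042 0 0 0 0 1;-0.011 0.042 0 0 0 0 1;0 0 0 0 0 0 1")

```text
t: 26.65
tcp_pos: [0.3819, -0.2736, 0.1014]
tcp_rot: [3.141, 0.003, -0.325]
contact_force: [-0.4, 1.0, -1.1]
opening: 0.0938
grip_force: 0.0
```

Emit:
move_arm(steps="0 0 0 0 0 0 1;0 0 0 0 0 0 1;0 0 0 0 0 0 1")

```text
t: 26.95
tcp_pos: [0.3858, -0.2693, 0.1027]
tcp_rot: [-3.141, 0.001, -0.316]
contact_force: [-0.1, -0.4, 0.4]
opening: 0.094
grip_force: 0.0
```

```bash
python3 w.py pics/w9.png .3855 -.2705 .044; python3 -c "
import cv2;a=cv2.imread('pics/w9.png');from h import *
s=viewer.camera('scene')['img'];cv2.imwrite('pics/m9.png',np.hstack([a[60:360,80:480],cv2.resize(s[190:280,290:410],(400,300))]))"
```

```text
[282.8 219.2]
[ 0.38584933 -0.2692633   0.10274164] [-3.14095883e+00  6.88506140e-04 -3.16009631e-01]
```

View pics/m9.png

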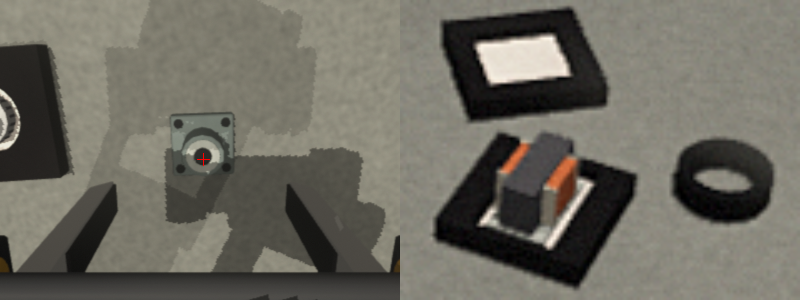

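The transformer sits flat in the oblong nest. The marker (283,219) is on the bearing's boss, so I'll grip it.

Emit:
move_arm(steps="0.001 0.001 0.04 0 0 0 1;0 0 0.03 0 0 0 1;0 0 0.02 0 0 0 1;0 0 0.007 0 0 0 1;0 0 0 0 0 0 1")

```text
t: 27.55
tcp_pos: [0.3857, -0.2708, 0.0054]
tcp_rot: [-3.141, 0.002, -0.317]
contact_force: [-0.0, -0.5, 0.5]
opening: 0.0943
grip_force: 0.0
```

Emit:
move_arm(steps="0 0 0 0 0 0 -1;0 0 0 0 0 0 -1;0 0 0 0 0 0 -1;0 0 0 0 0 0 -1;0 0 0 0 0 0 -1")

```text
t: 28.05
tcp_pos: [0.3862, -0.2721, 0.0067]
tcp_rot: [3.141, -0.001, -0.318]
contact_force: [-0.4, -0.3, -0.3]
opening: 0.0573
grip_force: 0.0
```

Emit:
move_arm(steps="0 0 0 0 0 0 -1;0 0 0 0 0 0 -1;0 0 0 0 0 0 -1;0 0 0 0 0 0 -1;0 0 0 0 0 0 -1")

```text
t: 28.55
tcp_pos: [0.3859, -0.2715, 0.0062]
tcp_rot: [-3.141, 0.0, -0.318]
contact_force: [0.1, 0.1, 0.6]
opening: 0.033
grip_force: 40.0
```

Emit:
move_arm(steps="0 0 -0.01 0 0 0 -1;0 0 -0.03 0 0 0 -1;0 0 -0.04 0 0 0 -1;0 0 0 0 0 0 -1;-0.0039 -0.0426 0 0 0 0 -1")

```text
t: 29.05
tcp_pos: [0.396, -0.2341, 0.0878]
tcp_rot: [3.137, -0.004, -0.324]
contact_force: [1.2, 0.6, -2.6]
opening: 0.0331
grip_force: 40.0
```

Emit:
move_arm(steps="-0.0039 -0.0426 0 0 0 0 -1;-0.0039 -0.0426 0 0 0 0 -1;-0.0039 -0.0426 0 0 0 0 -1;-0.0039 -0.0426 0 0 0 0 -1;-0.0039 -0.0426 0 0 0 0 -1")

```text
t: 29.55
tcp_pos: [0.4431, -0.0201, 0.0852]
tcp_rot: [3.141, 0.001, -0.318]
contact_force: [1.0, -0.4, -2.6]
opening: 0.0329
grip_force: 40.0
```

Emit:
move_arm(steps="-0.0039 -0.0426 0 0 0 0 -1;-0.0039 -0.0426 0 0 0 0 -1;-0.0039 -0.0426 0 0 0 0 -1;0 0 0 0 0 -0.12 -1;0 0 0 0 0 -0.12 -1")

```text
t: 30.05
tcp_pos: [0.4717, 0.1047, 0.0848]
tcp_rot: [3.141, 0.002, -0.07]
contact_force: [-0.2, -0.3, -2.1]
opening: 0.0332
grip_force: 40.0
```

Emit:
move_arm(steps="0 0 0 0 0 -0.12 -1;0 0 0 0 0 -0.12 -1;0 0 0 0 0 -0.12 -1;0 0 0 0 0 0 -1;0 0 0 0 0 0 -1")

```text
t: 30.55
tcp_pos: [0.472, 0.1032, 0.0854]
tcp_rot: [3.142, 0.002, 0.279]
contact_force: [0.1, 0.0, -3.6]
opening: 0.033
grip_force: 40.0
```

Emit:
move_arm(steps="0 0 0 0 0 0 -1;0 0 0 0 0 0 -1")

```text
t: 30.75
tcp_pos: [0.4725, 0.1033, 0.0861]
tcp_rot: [3.141, 0.0, 0.281]
contact_force: [-1.6, 0.7, -2.0]
opening: 0.0329
grip_force: 40.0
```

Run:
```python
from h import *
w=viewer.camera("wrist")["img"];s=viewer.camera("scene")["img"]
cv2.imwrite("pics/m10.png",np.hstack([w[60:360,80:480],cv2.resize(s[150:240,270:390],(400,300))]))
```

```text
(no output)
```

View pics/m10.png

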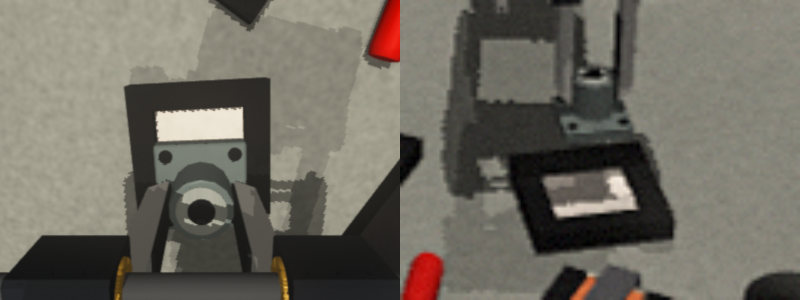

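That was one picture more than the 14 allowed, so I won't view any others and will check the last placement by numbers. It shows the flange edge parallel to the pocket edge within about 0.5° and centred. Lowering it in.

Emit:
move_arm(steps="0 0 0.03 0 0 0 -1;0 0 0.025 0 0 0 -1;0 0 0.008 0 0 0 -1;0 0 0.004 0 0 0 -1;0 0 0.0025 0 0 0 -1")

```text
t: 31.35
tcp_pos: [0.4733, 0.1034, 0.0174]
tcp_rot: [3.141, -0.001, 0.282]
contact_force: [-0.3, 0.5, -2.3]
opening: 0.0329
grip_force: 40.0
```

Emit:
move_arm(steps="0 0 0.0012 0 0 0 -1;0 0 0.0006 0 0 0 -1;0 0 0.0004 0 0 0 -1;0 0 0 0 0 0 -1;0 0 0 0 0 0 -1")

```text
t: 31.85
tcp_pos: [0.4728, 0.1033, 0.0148]
tcp_rot: [3.141, -0.001, 0.282]
contact_force: [0.7, -0.7, -3.0]
opening: 0.0331
grip_force: 40.0
```

Emit:
move_arm(steps="0 0 0.0006 0 0 0 -1;0 0 0.0004 0 0 0 -1;0 0 0 0 0 0 -1;0 0 0 0 0 0 -1")

```text
t: 32.25
tcp_pos: [0.4729, 0.1033, 0.0142]
tcp_rot: [3.141, -0.001, 0.282]
contact_force: [-1.7, -0.5, 3.9]
opening: 0.0327
grip_force: 40.0
```

Emit:
move_arm(steps="0 0 0 0 0 0 1;0 0 0 0 0 0 1;0 0 0 0 0 0 1;0 0 0 0 0 0 1;0 0 -0.03 0 0 0 1")

```text
t: 32.75
tcp_pos: [0.4687, 0.1029, 0.0394]
tcp_rot: [-3.14, 0.01, 0.282]
contact_force: [-0.5, -0.4, 0.5]
opening: 0.0693
grip_force: 0.0
```

Emit:
move_arm(steps="0 0 -0.04 0 0 0 1;0 0 -0.04 0 0 0 1;-0.03 0.04 -0.01 0 0 0 1;-0.03 0.04 0 0 0 0 1;-0.03 0.04 0 0 0 0 1")

```text
t: 33.25
tcp_pos: [0.4197, -0.0372, 0.1342]
tcp_rot: [3.14, -0.002, 0.284]
contact_force: [1.1, -0.4, -0.2]
opening: 0.094
grip_force: 0.0
```

Emit:
move_arm(steps="0 0.045 0 0 0 0 1;0 0.045 0 0 0 0 1;0 0.045 0 0 0 0 1;0 0 0 0 0 0 1;0 0 0 0 0 0 1")

```text
t: 33.75
tcp_pos: [0.4571, -0.1662, 0.1329]
tcp_rot: [-3.14, 0.001, 0.28]
contact_force: [0.1, -0.4, -0.7]
opening: 0.0938
grip_force: 0.0
```

Run:
```python
from h import *
t=viewer.camera("top");s=viewer.camera("scene")
Wt=np.linalg.inv(t["world_from_camera"]);Ws=np.linalg.inv(s["world_from_camera"])
def pj(c,W,p): q=W[:3,:3]@p+W[:3,3];return np.array([c["fx"]*q[0]/q[2]+c["cx"],c["fy"]*q[1]/q[2]+c["cy"]])
def bore(c,W,p,w):
    u=pj(c,W,p);x,y=np.round(u).astype(int)
    g=cv2.resize(c["img"][y-w:y+w+1,x-w:x+w+1].max(2),None,fx=8,fy=8,interpolation=cv2.INTER_CUBIC)
    n,l,st,ce=cv2.connectedComponentsWithStats((g<70).astype(np.uint8))
    k=min(range(1,n),key=lambda i:np.hypot(*(ce[i]-4*(2*w+1))));return (ce[k]+.5)/8-.5+[x-w,y-w],st[k,4]/64
for k,p in {"large":(.6267,-.135,.052),"small":(.465,-.107,.052),"bearing":(.4722,.104,.052)}.items():
    a,sa=bore(t,Wt,np.array(p),4);b,sb=bore(s,Ws,np.array(p),4);print(k,p,"tri",tri([ray(t,a),ray(s,b)]).round(4),round(sa,1),round(sb,1))
# bystanders: compare with the first pictures; white margin left in the square pocket
t0=cv2.imread("pics/top0.png");s0=cv2.imread("pics/scene0.png")
for n,(x0,y0,x1,y1) in {"tape":(143,156,184,192),"driver":(268,112,286,190)}.items(): print(n,cv2.absdiff(t0,t["img"])[y0:y1,x0:x1].mean().round(2))
for n,(x0,y0,x1,y1) in {"square":(204,204,254,254),"oblong":(195,130,245,182)}.items():
    m=t["img"][y0:y1,x0:x1].min(2)>150;m0=t0[y0:y1,x0:x1].min(2)>150;print(n,"white now/before",m.sum(),m0.sum())
    print("\n".join("".join("#" if v else "." for v in r) for r in m[8:46:1,4:46]) if n=="square" else "")
print(arm.get_obs()["tcp_pos"])
```

```text
large (0.6267, -0.135, 0.052) tri [ 0.6251 -0.1337  0.0512] 7.1 7.8
small (0.465, -0.107, 0.052) tri [ 0.4608 -0.1074  0.0486] 42.0 5.7
bearing (0.4722, 0.104, 0.052) tri [0.472  0.1039 0.0523] 8.7 9.1
tape 12.48
driver 13.79
square white now/before 426 813
..........................#####...........
.....................##########...........
...................#############..........
................################..........
............############.....###..........
..........############........###.........
........#########.............###.........
....#.########................###.........
...#########..................####........
...#####.......................###........
...####............#...........###........
....###........#######.........####.......
....####......#########........####.......
.....###......###########.......###.......
.....####....####....####.......####......
.....####....####.....###........###......
......###....###......###........###......
......####...###......###........####.....
......####...####....####.........###.....
......####...#####..#####
[... 162 characters left out ...]
....................####...
........####.......................####...
.........###....................#######...
.........####................#########....
.........####...............#######.......
..........###..........#########..........
..........###.......#########.............
..........####.....#######................
..........#############...................
...........#########......................
...........######.........................
............##............................
..........................................
..........................................
..........................................
oblong white now/before 189 854

[ 0.45709483 -0.16473043  0.13317228]
```

Run:
```python
from h import *
from cell import workorder
t0=cv2.imread("pics/top0.png");t=viewer.camera("top")["img"]
for im in(t0,t):
    r=im.astype(int)[112:190,262:292];d=im[150:200,140:186].max(2)<60
    print(np.argwhere(r[...,2]>2*r[...,1]+20).mean(0).round(1),np.argwhere(d).mean(0).round(1))
print(workorder.hand_in())
```

```text
[53.7 13.9] [25.3 22. ]
[53.7 13.9] [25.3 22.1]
the job is handed in; nothing more can be done
None
```

All four parts are in their nests, flat and let go of, and the job was handed in at about 34 s with the screwdriver and tape roll where they lay; I viewed 15 pictures instead of the 14 allowed, and the hand-in returned no verdict.

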